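# Put the lemon away in the sliding-cover produce keeper

### The arm

A 6-joint arm with a two-finger parallel gripper is mounted at the origin on a cart in front of the work surface, level with it; the furniture and walls round the work are solid. World frame = base frame: x ahead of the robot, y to its left, z up, the work surface at z = 0. Lengths are in m, angles in degrees, forces in N, time in s.
With the tool pointing down it reaches from about 0.4 to 0.825 m from the base axis. Payload 7 kg.
Tool frame: the origin (TCP) lies between the finger pads; the fingertips stand 22 mm ahead of it and the grasp point (between the pads) lies 3 mm ahead of it; z points along the fingers, y is the line along which they close (so a half turn about z gives the same grasp; the last joint's range is limited). The gripper opens to 88 mm and grips with 3 to 60 N. Pads are 19 mm wide; open, the fingers measure 130 mm over their backs; the gripper's body (78 mm by 193 mm) begins 47 mm behind the grasp point.
Start: joints at [85.663, 20.546, 0.682, 0, -70.136, -16.507], TCP at [0.24, 0.631, 0.249] pointing down, gripper open.
Joint ranges: [-176.03, 176.03], [-82.01, 121.73], [-58.28, 71.71], [-173.87, 95.51], [-174.79, -0.11], [-173.66, 173.66]. Speed limits (degrees/s): [136.94, 136.94, 172.46, 180, 180, 180].

### API

Orientations are given as [roll, pitch, yaw] about the fixed x, y, z axes, in that order (R = Rz(yaw) Ry(pitch) Rx(roll)).
In Python, from plant import ctrl gives the robot as it stands.
- The arm moves only by the tool apply_moves, never from a script. Its argument "targets" is a list of rows, each an object with "travel": the shift along the tool's x, y, z in mm, a list of three; "roll": the turn about the tool's z in degrees; "jaw": the finger opening in mm, from 0 to 87.6. In form: [{"travel": [tx, ty, tz], "roll": roll, "jaw": jaw}, ...]. A call has 1 to 10 rows; each row shifts and turns the commanded pose from where the row before left it, along the tool's axes as they then stand; what a row does not reach is not made up. A row lasts 1/10 s, in which the tool goes at most 50 mm and 8.59 degrees, less where a joint would pass 70% of its speed; a pose out of reach is approached as far as the arm can. A call with a gripper value outside its range is refused whole. The fingers move at their own pace and stop on an object; the grip force is fixed at half the most. Time passes only in rows, so rows that do not move let the fingers close. It gives the time, the measured TCP pose, the force, the opening and the grip force at its end, in the units of the state.
- ctrl.get_obs(): the state, without advancing time (a new reading comes with each control period).
- ctrl.snapshot(name): name is "scene" or "top"; returns the picture (420x560x3 uint8, red, green, blue); there is no depth.
- ctrl.calibration(name): a dict with "K" (3x3 intrinsics, pixels), "extrinsics" (4x4, takes a point from camera to world coordinates). Camera axes: x right, y down, z forward; pixel columns grow to the right and rows downward; lengths in m; the calibration is good to about 2 mm. A picture is of the moment at which its call begins. calibration takes no time and is no camera call.
- ctrl.close_job(): hands the job in; it is judged then, once.
The state is a dict: "clock": time; "joint_pos": joint angles; "qvel": joint speeds; "tau": joint torques, N m; "tool_pos": TCP position; "orientation": TCP orientation; "force": force on the tool from outside, world axes, zero at the start; "moment": the same for the moment, N m; "opening": finger opening in m; "gripper_force": force on a finger pad.
Only numpy, scipy, OpenCV 4.12 (cv2) and the standard library are available. Lean on these libraries where they do the work, as an engineer would, in place of code of your own. Each camera call takes 0.05 s, during which the arm holds its last target. There are 200 camera calls.

### The job

Put the lemon away in the white produce keeper: slide its wooden cover back, set the lemon down gently in the large left-hand compartment without dropping it, let go, then slide the cover fully shut again. Leave the lime and the orange where they are.

Things in the scene. Friction and masses are not known exactly. Their poses are not given: they have to be found in the camera images.
- keeper: White bento-style plastic produce keeper, fixed to the worktop, 134 mm (x) by 214 mm (y, -105 to +109) by 78 mm high (tops of the lips on its long walls). Origin: underside, midway along the cover when shut; z up, +y its closed end (robot's left), -y the end over which the cover slides out. Walls and floor 5 mm.
- cover (a joint): Flat wooden cover, 5 mm thick, 210 mm long, top at keeper z = 74 mm. Value in m: 0 shut, 0.135 fully back (stop), growing as it slides to the keeper's -y. Starts 0 to 20 mm open. Slides with about 2 N plus light damping and stays where left. At 0.135 its edge is at keeper y = -30 mm and the large compartment is wholly uncovered.
- cover_grip (a point): Grip point of the upright wooden bar in the middle of the cover, moving with it: keeper x = 0, y = 0, z = 96 mm when shut. The bar is 14 mm thick along the keeper's y (the sliding direction), 70 mm long along its x, and stands 32 mm above the cover, its top 10 mm above this point. Axes as the keeper's.
- large_bay (a point): Centre of the floor of the large compartment, fixed to the keeper at x = 0, y = 38 mm, z = 5 mm. The compartment is 124 mm along x and 124 mm along y (y -24 to +100 mm), 64 mm from floor to closed cover. A divider 4 mm thick at y = -26 mm, 62 mm high, parts it from the small compartment.
- lemon_center (a point): Centre of the yellow lemon, 83 mm long along its x, 58 mm thick across (y and z), about 0.13 kg; lies on the worktop with its centre about 29 mm up. Grasp it across its y. It may roll a little.
- lime: Green lime, 57 x 46 x 45 mm, loose on the worktop, a bystander. Origin at its underside as it starts.
- orange: Orange, 65 x 67 x 59 mm, loose on the worktop, a bystander. Origin at its underside as it starts.
Mind the look-alikes: they are no part of the job. Leave any turquoise look-alike of the part that bears lemon_center alone.

How it is judged:
By the outcome, as a careful person would: the job done as asked, in the order asked, and still so for the second after the job is handed in, with the robot touching nothing.
It also fails if it takes over 61 s, if anything falls off the work surface, if the arm or the gripper's body presses on something with over 40 N, if the wrist force passes 120 N, or if a joint passes its speed limit or range.

## Working session

There is one attempt and no reset: what is moved stays moved. The work goes in short steps, Python scripts to look and compute and a tool call to move; the robot and the scene stay as the last step left them, time stands still between calls to the robot, and variables do not carry over. Pictures are saved under pics/ and viewed, at most 10 in all, crops included, and the job is handed in when it is done.

Besides the shell and the picture viewer there is one more tool, called after "Emit:" as a command line: name --argument value ..., lists and objects as JSON in quotes. apply_moves: Moves the arm, as the interface text tells. Its arguments: {"type":"object","properties":{"targets":{"type":"array","items":{"type":"object","properties":{"travel":{"type":"array","items":{"type":"number"}},"roll":{"type":"number"},"jaw":{"type":"number"}}}}},"required":["targets"]}

```bash
mkdir -p pics; ls
python3 - <<'E'
from plant import ctrl
import cv2,numpy as np
for n in("scene","top"):
    im=ctrl.snapshot(n); cv2.imwrite(f"pics/{n}0.png",im[:,:,::-1])
    c=ctrl.calibration(n); print(n,np.round(c["K"],1).tolist(),np.round(c["extrinsics"],3).tolist())
o=ctrl.get_obs(); print(o["clock"],o["tool_pos"],o["orientation"],o["opening"])
E
```

```text
pics
scene [[534.5, 0.0, 282.2], [0.0, 534.5, 207.3], [0.0, 0.0, 1.0]] [[0.794, -0.451, 0.408, 0.001], [-0.608, -0.574, 0.549, -0.37], [-0.013, -0.684, -0.73, 0.922], [0.0, 0.0, 0.0, 1.0]]
top [[495.4, 0.0, 269.5], [0.0, 495.4, 209.3], [0.0, 0.0, 1.0]] [[0.021, -0.992, 0.123, 0.336], [-1.0, -0.018, 0.025, 0.236], [-0.023, -0.123, -0.992, 1.183], [0.0, 0.0, 0.0, 1.0]]
0.1 [0.24006093 0.6304516  0.24772365] [ 1.79914899e+02 -1.12153531e-02 -2.08454188e+01] 0.08780979528420421
```

View pics/top0.png

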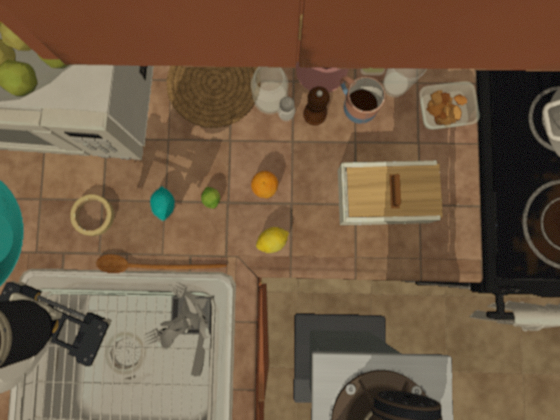

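View pics/scene0.png

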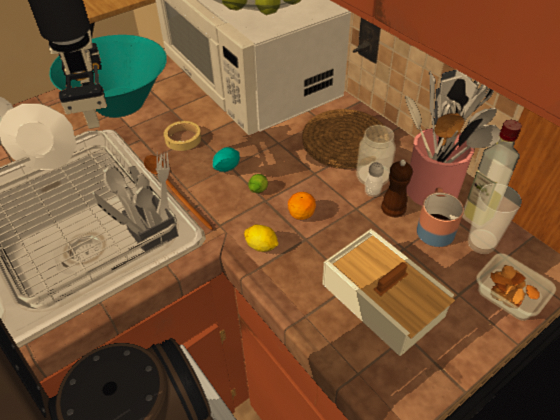

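Top view: the yellow lemon is at (272,240). The things it could be confused with are the turquoise look-alike (162,204), the lime (210,197), the orange (264,184) and the yellow-green fruit on the microwave (18,75). I choose (272,240). The keeper is at about (390,192) and the bar at (396,190).

```bash
cat > h.py <<'E'
import numpy as np,cv2
from plant import ctrl
def ray(n,uv):
    c=ctrl.calibration(n);E=np.array(c["extrinsics"]);d=np.linalg.inv(c["K"])@[uv[0],uv[1],1]
    return E[:3,3],E[:3,:3]@d
def onz(n,uv,z):
    o,d=ray(n,uv);return o+d*(z-o[2])/d[2]
def tri(a,b):
    A=np.zeros((3,3));y=np.zeros(3)
    for n,p in(("top",a),("scene",b)):
        o,d=ray(n,p);d=d/np.linalg.norm(d);M=np.eye(3)-np.outer(d,d);A+=M;y+=M@o
    return np.linalg.solve(A,y)
def blob(im,lo,hi,box):
    x0,y0,x1,y1=box;h=cv2.cvtColor(im,cv2.COLOR_RGB2HSV);m=np.zeros(im.shape[:2],np.uint8)
    m[y0:y1,x0:x1]=cv2.inRange(h,lo,hi)[y0:y1,x0:x1]
    cs,_=cv2.findContours(m,cv2.RETR_EXTERNAL,cv2.CHAIN_APPROX_NONE)
    return max(cs,key=cv2.contourArea)
def cen(c):
    m=cv2.moments(c);return np.array([m["m10"],m["m01"]])/m["m00"]
def lemon(t,s,tb,sb):
    ct=blob(t,(22,120,90),(34,255,255),tb);cs=blob(s,(22,120,90),(34,255,255),sb);return ct,cs
E
python3 - <<'E'
from h import *
t=ctrl.snapshot("top");s=ctrl.snapshot("scene")
ct,cs=lemon(t,s,(245,215,300,265),(230,210,290,260))
print("lemon px",cen(ct),cen(cs),cv2.contourArea(ct),"tri",tri(cen(ct),cen(cs)),"plane",onz("top",cen(ct),.029),onz("scene",cen(cs),.029))
pts=np.array([onz("top",p,.029)[:2] for p in ct[:,0]],np.float32)*1000
for f in(cv2.fitEllipse,cv2.minAreaRect):print(f(pts))
w,v=np.linalg.eigh(np.cov(pts.T));print("axis",np.degrees(np.arctan2(v[1,1],v[0,1])))
# bar
cb=blob(t,(0,90,30),(12,255,140),(375,165,410,215));print("bar",cv2.boundingRect(cb),cv2.minAreaRect(cb),onz("top",cen(cb),.106))
big=lambda i,b,k:cv2.resize(i[b[1]:b[3],b[0]:b[2]],None,fx=k,fy=k,interpolation=cv2.INTER_CUBIC)
a=big(t,(330,145,455,235),6);cv2.imwrite("pics/k.png",a[:,:,::-1])
b=big(t,(240,155,310,265),5);cv2.drawContours
c=big(s,(230,180,330,262),5);H=max(b.shape[0],c.shape[0]);P=lambda i:np.pad(i,((0,H-i.shape[0]),(0,0),(0,0)))
o=np.hstack([P(b)[:,:300],P(c)])[:600,:800];cv2.imwrite("pics/l.png",o[:,:,::-1])
E
```

```text
lemon px [271.798557   239.73910534] [260.50737705 237.77486339] 577.5 tri [0.40758919 0.25754258 0.03057279] plane [0.40748551 0.25768809 0.029     ] [0.40851172 0.25854084 0.029     ]
((407.57806396484375, 257.6984558105469), (54.32013702392578, 74.19011688232422), 27.41643714904785)
((407.6755065917969, 257.4579162597656), (61.517581939697266, 65.5972671508789), 64.6939697265625)
axis 119.1849129904575
bar (392, 196, 2, 3) ((392.5, 197.0), (2.0, 1.0), 90.0) [ 0.49980921 -0.0059787   0.106     ]
```

View pics/k.png

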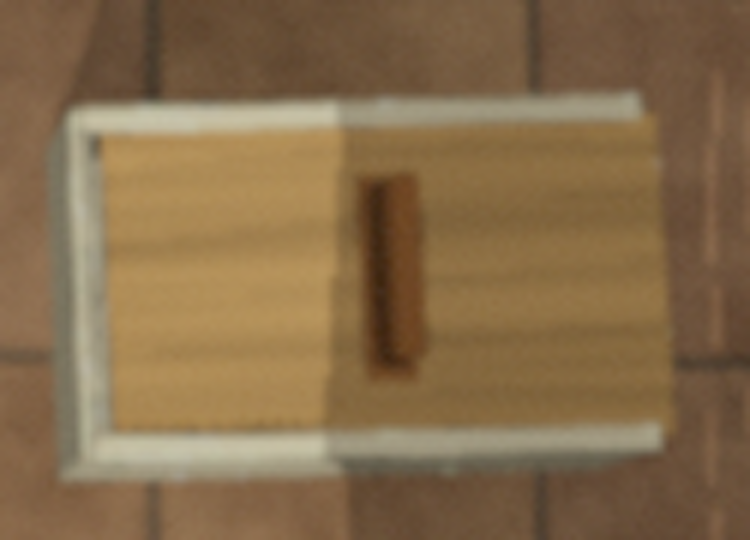

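View pics/l.png

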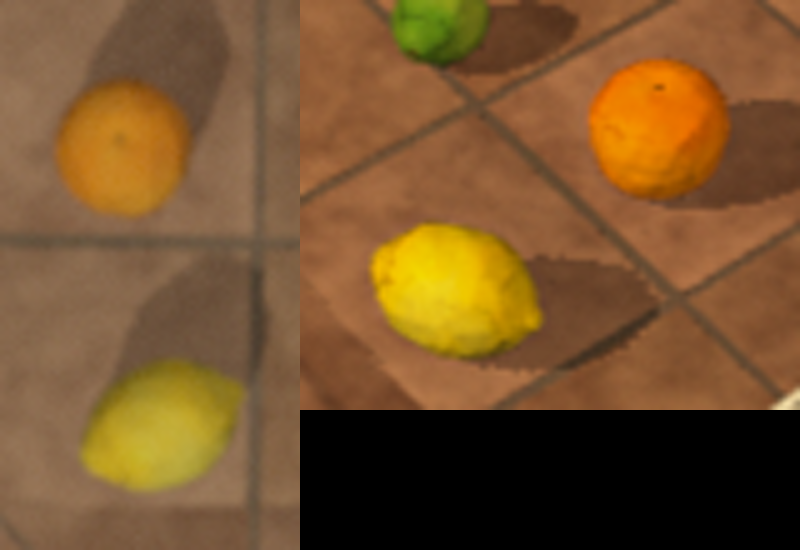

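The crops confirm the lemon: yellow, nippled ends, long axis towards +x/−y, at about 119°. The keeper crop shows lip corners near (70,108), (640,92), (662,450) and (75,462). The top of the bar is centred at about (405,267) in the crop. The cover stands slightly open.

Run:
```python
from h import *
f=lambda p:((p[0]+.5)/6-.5+330,(p[1]+.5)/6-.5+145)
C=[onz("top",f(p),.078)[:2]*1000 for p in((70,108),(640,92),(662,450),(85,462))]
print(np.round(C,1))
print([round(float(np.linalg.norm(C[i]-C[(i+1)%4])),1) for i in range(4)])
for a,b in((1,0),(2,3)):
    d=C[b]-C[a];print("yaw",np.degrees(np.arctan2(-d[0],d[1])))
print("bar",onz("top",f((405,267)),.106)); b=[onz("top",f(p),.106)[:2]*1000 for p in((400,176),(409,358))];print(b)
print("cover left edge",onz("top",f((106,285)),.074))
print("cover right edge",onz("top",f((665,275)),.074))
```

```text
[[ 582.4  102.9]
 [ 592.  -111. ]
 [ 456.6 -116.3]
 [ 448.1   96.9]]
[214.1, 135.5, 213.4, 134.4]
yaw 2.563757964121111
yaw 2.278194869376271
bar [ 0.51897556 -0.01577325  0.106     ]
[array([552.71256975, -14.30834536]), array([485.49022455, -16.86558111])]
cover left edge [0.51561657 0.08869024 0.074     ]
cover right edge [ 0.5230533  -0.12010323  0.074     ]
```

Emit:
apply_moves --targets '[{"travel": [0, 0, 0], "roll": -7.7, "jaw": 60}, {"travel": [0, 0, 0], "roll": -7.7, "jaw": 60}, {"travel": [5, 13, 0], "roll": -7.8, "jaw": 60}, {"travel": [10, 27, 0], "roll": 0, "jaw": 60}, {"travel": [14, 37, 0], "roll": 0, "jaw": 60}, {"travel": [14, 37, 0], "roll": 0, "jaw": 60}, {"travel": [14, 37, 0], "roll": 0, "jaw": 60}, {"travel": [14, 37, 0], "roll": 0, "jaw": 60}, {"travel": [14, 37, 0], "roll": 0, "jaw": 60}, {"travel": [14, 37, 0], "roll": 0, "jaw": 60}]'

```text
clock: 1.2
tool_pos: [0.3484, 0.3709, 0.2486]
orientation: [-180.0, -0.0, 2.4]
force: [1.0, 0.7, -0.3]
opening: 0.0603
gripper_force: 0.0
```

Emit:
apply_moves --targets '[{"travel": [14, 37, 0], "roll": 0, "jaw": 60}, {"travel": [14, 37, 0], "roll": 0, "jaw": 60}, {"travel": [14, 37, 0], "roll": 0, "jaw": 60}, {"travel": [14, 37, 0], "roll": 0, "jaw": 60}, {"travel": [14, 37, 0], "roll": 0, "jaw": 60}, {"travel": [14, 37, 0], "roll": 0, "jaw": 60}, {"travel": [14, 37, 0], "roll": 0, "jaw": 60}, {"travel": [14, 37, 0], "roll": 0, "jaw": 60}, {"travel": [14, 37, 0], "roll": 0, "jaw": 60}, {"travel": [0, 0, 0], "roll": 0, "jaw": 60}]'

```text
clock: 2.2
tool_pos: [0.4884, 0.0415, 0.2483]
orientation: [180.0, 0.0, 2.1]
force: [-1.1, 0.6, -0.4]
opening: 0.0601
gripper_force: 0.0
```

Emit:
apply_moves --targets '[{"travel": [9, 19, 0], "roll": 0, "jaw": 60}, {"travel": [9, 20, 0], "roll": 0, "jaw": 60}, {"travel": [10, 19, 10], "roll": 0, "jaw": 60}, {"travel": [0, 0, 25], "roll": 0, "jaw": 60}, {"travel": [0, 0, 30], "roll": 0, "jaw": 60}, {"travel": [0, 0, 25], "roll": 0, "jaw": 60}, {"travel": [0, 0, 15], "roll": 0, "jaw": 60}, {"travel": [0, 0, 10], "roll": 0, "jaw": 60}, {"travel": [0, 0, 0], "roll": 0, "jaw": 60}, {"travel": [0, 0, 0], "roll": 0, "jaw": 60}]'

```text
clock: 3.2
tool_pos: [0.5184, -0.0116, 0.1341]
orientation: [180.0, -0.0, 2.4]
force: [-0.2, 0.1, 0.5]
opening: 0.0599
gripper_force: 0.0
```

Emit:
apply_moves --targets '[{"travel": [0, 4, 12], "roll": 0, "jaw": 60}, {"travel": [0, 0, 12], "roll": 0, "jaw": 60}, {"travel": [0, 0, 6], "roll": 0, "jaw": 60}, {"travel": [0, 0, 2], "roll": 0, "jaw": 40}, {"travel": [0, 0, 0], "roll": 0, "jaw": 20}, {"travel": [0, 0, 0], "roll": 0, "jaw": 5}, {"travel": [0, 0, 0], "roll": 0, "jaw": 5}, {"travel": [0, 0, 0], "roll": 0, "jaw": 5}, {"travel": [0, 0, 0], "roll": 0, "jaw": 5}, {"travel": [0, 0, 0], "roll": 0, "jaw": 5}]'

```text
clock: 4.2
tool_pos: [0.5183, -0.0158, 0.1018]
orientation: [-180.0, -0.0, 2.4]
force: [-0.6, -0.3, 1.4]
opening: 0.0135
gripper_force: 30.0
```

Holding the bar (opening 13.5 mm). Now sliding it back.

Emit:
apply_moves --targets '[{"travel": [0, 6, 0], "roll": 0, "jaw": 5}, {"travel": [0, 12, 0], "roll": 0, "jaw": 5}, {"travel": [0, 18, 0], "roll": 0, "jaw": 5}, {"travel": [0, 20, 0], "roll": 0, "jaw": 5}, {"travel": [0, 20, 0], "roll": 0, "jaw": 5}, {"travel": [0, 20, 0], "roll": 0, "jaw": 5}, {"travel": [0, 16, 0], "roll": 0, "jaw": 5}, {"travel": [0, 10, 0], "roll": 0, "jaw": 5}, {"travel": [0, 4, 0], "roll": 0, "jaw": 5}, {"travel": [0, 0, 0], "roll": 0, "jaw": 5}]'

```text
clock: 5.2
tool_pos: [0.5234, -0.1425, 0.1017]
orientation: [180.0, -0.0, 2.3]
force: [-0.1, -2.8, 1.5]
opening: 0.014
gripper_force: 30.0
```

Emit:
apply_moves --targets '[{"travel": [0, 1, 0], "roll": 0, "jaw": 5}, {"travel": [0, 1, 0], "roll": 0, "jaw": 5}, {"travel": [0, 0, 0], "roll": 0, "jaw": 5}]'

```text
clock: 5.5
tool_pos: [0.5234, -0.1428, 0.1017]
orientation: [-180.0, -0.0, 2.4]
force: [-2.4, 4.3, 5.8]
opening: 0.0136
gripper_force: 30.0
```

Emit:
apply_moves --targets '[{"travel": [0, -1, 0], "roll": 0, "jaw": 40}, {"travel": [0, 0, 0], "roll": 0, "jaw": 50}, {"travel": [0, 0, 0], "roll": 0, "jaw": 60}, {"travel": [0, 0, -10], "roll": 0, "jaw": 70}, {"travel": [0, 0, -25], "roll": 0, "jaw": 87}, {"travel": [0, -10, -30], "roll": 0, "jaw": 87}, {"travel": [-5, -30, -30], "roll": 0, "jaw": 87}, {"travel": [-10, -40, -10], "roll": 0, "jaw": 87}, {"travel": [-10, -45, 0], "roll": 0, "jaw": 87}, {"travel": [-10, -45, 0], "roll": 0, "jaw": 87}]'

```text
clock: 6.5
tool_pos: [0.4811, 0.0269, 0.2079]
orientation: [-180.0, -0.1, 2.3]
force: [1.3, 0.3, 0.3]
opening: 0.0851
gripper_force: 0.0
```

Emit:
apply_moves --targets '[{"travel": [-10, -45, 0], "roll": 0, "jaw": 87}, {"travel": [-10, -45, 0], "roll": 0, "jaw": 87}, {"travel": [-10, -40, 0], "roll": 0, "jaw": 87}, {"travel": [-10, -25, 0], "roll": 0, "jaw": 87}, {"travel": [0, 0, 0], "roll": -8, "jaw": 87}, {"travel": [0, 0, 0], "roll": -8, "jaw": 87}, {"travel": [0, 0, 0], "roll": -8, "jaw": 87}, {"travel": [0, 0, 0], "roll": -2, "jaw": 87}, {"travel": [0, 0, 0], "roll": 0, "jaw": 87}]'

```text
clock: 7.4
tool_pos: [0.4352, 0.1789, 0.2072]
orientation: [-180.0, -0.0, 28.4]
force: [0.3, 0.2, -0.6]
opening: 0.0873
gripper_force: 0.0
```

Run:
```python
from h import *
t=ctrl.snapshot("top");s=ctrl.snapshot("scene")
cv2.imwrite("pics/t1.png",np.hstack([t[100:300,150:550],s[150:350,160:560]])[:,:,::-1])
try:
    ct,cs=lemon(t,s,(245,215,300,265),(230,210,290,260))
    print(cen(ct),cen(cs),tri(cen(ct),cen(cs)))
except Exception as e: print(e)
print(ctrl.get_obs()["tool_pos"],ctrl.get_obs()["orientation"])
```

```text
max() iterable argument is empty
[0.4351954  0.17883989 0.20699473] [-1.79994964e+02 -2.83867307e-02  2.82694043e+01]
```

View pics/t1.png

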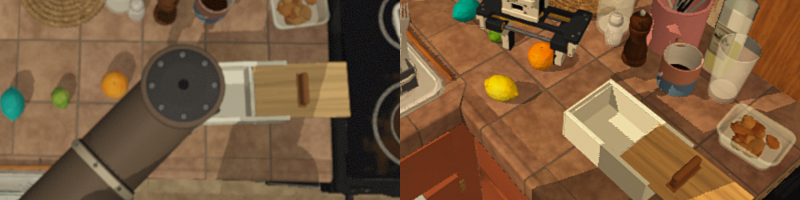

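The cover is fully back and the lemon is undisturbed at about (100,88) in the right half. My current yaw would close along the lemon's long axis, so I need yaw −61 to close across it.

Emit:
apply_moves --targets '[{"travel": [0, 0, 0], "roll": 8.5, "jaw": 87}, {"travel": [0, 0, 0], "roll": 8.5, "jaw": 87}, {"travel": [0, 0, 0], "roll": 8.5, "jaw": 87}, {"travel": [0, 0, 0], "roll": 8.5, "jaw": 87}, {"travel": [0, 0, 0], "roll": 8.5, "jaw": 87}, {"travel": [0, 0, 0], "roll": 8.5, "jaw": 87}, {"travel": [0, 0, 0], "roll": 8.5, "jaw": 87}, {"travel": [0, 0, 0], "roll": 8.5, "jaw": 87}, {"travel": [0, 0, 0], "roll": 8.5, "jaw": 87}, {"travel": [0, 0, 0], "roll": 8.5, "jaw": 87}]'

```text
clock: 8.5
tool_pos: [0.4352, 0.1787, 0.2068]
orientation: [-180.0, -0.0, -57.1]
force: [-0.1, 0.0, 0.4]
opening: 0.087
gripper_force: 0.0
```

Emit:
apply_moves --targets '[{"travel": [0, 0, 0], "roll": 4.3, "jaw": 87}, {"travel": [0, 0, 0], "roll": 0, "jaw": 87}, {"travel": [0, 0, 0], "roll": 0, "jaw": 87}]'

```text
clock: 8.8
tool_pos: [0.4352, 0.1788, 0.2067]
orientation: [-180.0, 0.0, -60.8]
force: [0.3, 0.9, -0.2]
opening: 0.0868
gripper_force: 0.0
```

Emit:
apply_moves --targets '[{"travel": [-12, -2, 0], "roll": 0, "jaw": 87}, {"travel": [-25, -4, 0], "roll": 0, "jaw": 87}, {"travel": [-28, -5, 10], "roll": 0, "jaw": 87}, {"travel": [-17, -3, 20], "roll": 0, "jaw": 87}, {"travel": [0, 0, 25], "roll": 0, "jaw": 87}, {"travel": [0, 0, 25], "roll": 0, "jaw": 87}, {"travel": [0, 0, 20], "roll": 0, "jaw": 87}, {"travel": [0, 0, 10], "roll": 0, "jaw": 87}, {"travel": [0, 0, 0], "roll": 0, "jaw": 87}, {"travel": [0, 0, 0], "roll": 0, "jaw": 87}]'

```text
clock: 9.8
tool_pos: [0.4078, 0.2579, 0.0972]
orientation: [-180.0, -0.0, -60.9]
force: [0.6, 0.7, 0.5]
opening: 0.0871
gripper_force: 0.0
```

Run:
```python
from h import *
s=ctrl.snapshot("scene")
cv2.imwrite("pics/s2.png",cv2.resize(s[130:280,170:370],None,fx=3,fy=3)[:,:,::-1])
print(ctrl.get_obs()["tool_pos"])
```

```text
[0.40800602 0.25803031 0.09749168]
```

View pics/s2.png

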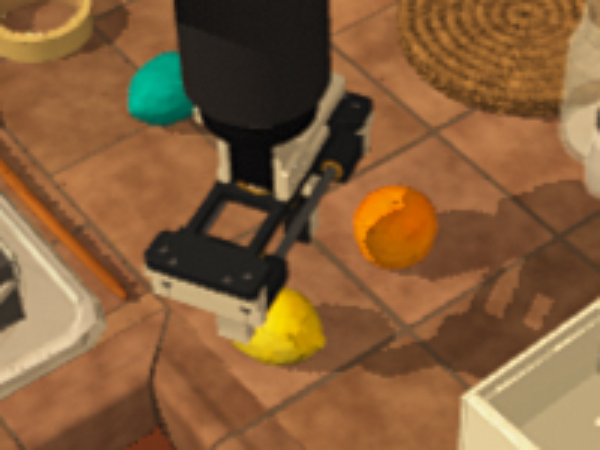

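The fingers straddle the lemon across its thickness, and its tip shows at (320,340). The orange at (395,225) is clear. Going down to grasp.

Emit:
apply_moves --targets '[{"travel": [0, 0, 15], "roll": 0, "jaw": 87}, {"travel": [0, 0, 20], "roll": 0, "jaw": 87}, {"travel": [0, 0, 16], "roll": 0, "jaw": 87}, {"travel": [0, 0, 8], "roll": 0, "jaw": 87}, {"travel": [0, 0, 0], "roll": 0, "jaw": 75}, {"travel": [0, 0, 0], "roll": 0, "jaw": 68}, {"travel": [0, 0, 0], "roll": 0, "jaw": 62}, {"travel": [0, 0, 0], "roll": 0, "jaw": 56}, {"travel": [0, 0, 0], "roll": 0, "jaw": 50}, {"travel": [0, 0, 0], "roll": 0, "jaw": 45}]'

```text
clock: 10.85
tool_pos: [0.4077, 0.2577, 0.0382]
orientation: [-180.0, 0.0, -60.9]
force: [-2.1, 0.7, 6.4]
opening: 0.0551
gripper_force: 30.0
```

Emit:
apply_moves --targets '[{"travel": [0, 0, 0], "roll": 0, "jaw": 40}, {"travel": [0, 0, 0], "roll": 0, "jaw": 40}, {"travel": [0, 0, 0], "roll": 0, "jaw": 40}]'

```text
clock: 11.15
tool_pos: [0.4077, 0.2577, 0.0382]
orientation: [-180.0, 0.0, -60.9]
force: [-2.0, 0.4, 6.4]
opening: 0.055
gripper_force: 30.0
```

Emit:
apply_moves --targets '[{"travel": [0, 0, -5], "roll": 0, "jaw": 40}, {"travel": [0, 0, -10], "roll": 0, "jaw": 40}, {"travel": [0, 0, -20], "roll": 0, "jaw": 40}, {"travel": [0, 0, -25], "roll": 0, "jaw": 40}, {"travel": [0, 0, -25], "roll": 0, "jaw": 40}, {"travel": [0, 0, -25], "roll": 0, "jaw": 40}, {"travel": [0, 0, -15], "roll": 0, "jaw": 40}, {"travel": [0, 0, -5], "roll": 6, "jaw": 40}, {"travel": [0, 0, 0], "roll": 7, "jaw": 40}, {"travel": [0, 0, 0], "roll": 7, "jaw": 40}]'

```text
clock: 12.15
tool_pos: [0.4075, 0.2573, 0.1686]
orientation: [-180.0, 0.1, -81.2]
force: [0.6, -0.2, -1.7]
opening: 0.0552
gripper_force: 30.0
```

Emit:
apply_moves --targets '[{"travel": [0, 0, 0], "roll": 6.7, "jaw": 40}, {"travel": [0, 0, 0], "roll": 0, "jaw": 40}, {"travel": [0, 0, 0], "roll": 0, "jaw": 40}]'

```text
clock: 12.45
tool_pos: [0.4075, 0.2573, 0.1679]
orientation: [-180.0, 0.0, -87.4]
force: [0.1, -0.3, -0.4]
opening: 0.0548
gripper_force: 30.0
```

Emit:
apply_moves --targets '[{"travel": [8, -4, 0], "roll": 0, "jaw": 40}, {"travel": [16, -7, 0], "roll": 0, "jaw": 40}, {"travel": [24, -10.5, 0], "roll": 0, "jaw": 40}, {"travel": [24, -10.5, 0], "roll": 0, "jaw": 40}, {"travel": [24, -10.5, 0], "roll": 0, "jaw": 40}, {"travel": [24, -10.5, 0], "roll": 0, "jaw": 40}, {"travel": [24, -10.5, 0], "roll": 0, "jaw": 40}, {"travel": [24, -10.5, 0], "roll": 0, "jaw": 40}, {"travel": [24, -10.5, 0], "roll": 0, "jaw": 40}, {"travel": [24, -10.5, 0], "roll": 0, "jaw": 40}]'

```text
clock: 13.45
tool_pos: [0.5116, 0.0438, 0.1676]
orientation: [180.0, -0.0, -87.5]
force: [-0.2, 0.1, -1.6]
opening: 0.0551
gripper_force: 30.0
```

Emit:
apply_moves --targets '[{"travel": [12, -5, 0], "roll": 0, "jaw": 40}, {"travel": [4, -1, 0], "roll": 0, "jaw": 40}, {"travel": [0, 0, 0], "roll": 0, "jaw": 40}, {"travel": [0, 0, 0], "roll": 0, "jaw": 40}]'

```text
clock: 13.85
tool_pos: [0.5177, 0.0301, 0.1676]
orientation: [180.0, 0.0, -87.6]
force: [0.2, 0.2, -1.1]
opening: 0.0548
gripper_force: 30.0
```

Run:
```python
from h import *
s=ctrl.snapshot("scene");t=ctrl.snapshot("top")
i=np.hstack([s[170:360,260:480],t[100:290,280:500]])
cv2.imwrite("pics/s3.png",cv2.resize(i,None,fx=1.8,fy=1.8)[:,:,::-1])
print(ctrl.get_obs()["tool_pos"])
```

```text
[0.51777267 0.03038271 0.16768245]
```

View pics/s3.png

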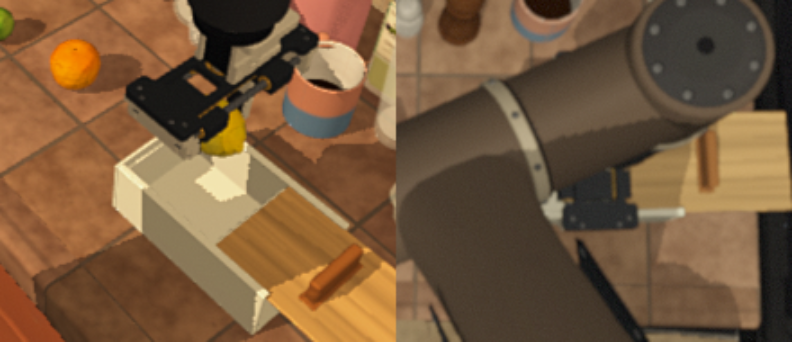

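Run:
```python
from h import *
for p,z in(((362,124),.0),((364,117),.1),((362,124),.05)):print(onz("top",p,z))
```

```text
[0.69697045 0.04319556 0.        ]
[0.68269796 0.0549537  0.1       ]
[0.68170928 0.05132594 0.05      ]
```

The mug's near edge is at x ≈ 0.68 and the gripper body reaches 0.615, so it is clear. The lemon is held over the bay, so I lower it: floor contact is expected at TCP z ≈ 0.043.

Emit:
apply_moves --targets '[{"travel": [0, 0, 8], "roll": 0, "jaw": 40}, {"travel": [0, 0, 16], "roll": 0, "jaw": 40}, {"travel": [0, 0, 20], "roll": 0, "jaw": 40}, {"travel": [0, 0, 20], "roll": 0, "jaw": 40}, {"travel": [0, 0, 20], "roll": 0, "jaw": 40}, {"travel": [0, 0, 16], "roll": 0, "jaw": 40}, {"travel": [0, 0, 10], "roll": 0, "jaw": 40}, {"travel": [0, 0, 5], "roll": 0, "jaw": 40}, {"travel": [0, 0, 3], "roll": 0, "jaw": 40}, {"travel": [0, 0, 0], "roll": 0, "jaw": 40}]'

```text
clock: 14.95
tool_pos: [0.5182, 0.0299, 0.0497]
orientation: [-180.0, 0.0, -87.6]
force: [-0.5, -0.0, -0.4]
opening: 0.0551
gripper_force: 30.0
```

Emit:
apply_moves --targets '[{"travel": [0, 0, 2], "roll": 0, "jaw": 40}, {"travel": [0, 0, 2], "roll": 0, "jaw": 40}, {"travel": [0, 0, 1], "roll": 0, "jaw": 40}, {"travel": [0, 0, 0], "roll": 0, "jaw": 40}]'

```text
clock: 15.35
tool_pos: [0.518, 0.0297, 0.0446]
orientation: [-180.0, 0.0, -87.6]
force: [-0.6, 0.3, -1.6]
opening: 0.0551
gripper_force: 30.0
```

Emit:
apply_moves --targets '[{"travel": [0, 0, 1], "roll": 0, "jaw": 40}, {"travel": [0, 0, 0], "roll": 0, "jaw": 40}, {"travel": [0, 0, 0], "roll": 0, "jaw": 40}]'

```text
clock: 15.65
tool_pos: [0.518, 0.0297, 0.0436]
orientation: [180.0, 0.0, -87.6]
force: [0.4, -1.2, -0.4]
opening: 0.0548
gripper_force: 30.0
```

Emit:
apply_moves --targets '[{"travel": [0, 0, 1], "roll": 0, "jaw": 40}, {"travel": [0, 0, 0], "roll": 0, "jaw": 40}, {"travel": [0, 0, 0], "roll": 0, "jaw": 40}]'

```text
clock: 15.95
tool_pos: [0.5181, 0.0297, 0.0431]
orientation: [-180.0, -0.0, -87.6]
force: [-2.3, 0.4, 6.6]
opening: 0.0549
gripper_force: 30.0
```

Floor contact (6.6 N at z = 0.043). Releasing within the bay's width, then straight up.

Emit:
apply_moves --targets '[{"travel": [0, 0, 0], "roll": 0, "jaw": 56}, {"travel": [0, 0, 0], "roll": 0, "jaw": 59}, {"travel": [0, 0, 0], "roll": 0, "jaw": 62}, {"travel": [0, 0, 0], "roll": 0, "jaw": 65}, {"travel": [0, 0, 0], "roll": 0, "jaw": 68}, {"travel": [0, 0, 0], "roll": 0, "jaw": 68}, {"travel": [0, 0, 0], "roll": 0, "jaw": 68}]'

```text
clock: 16.65
tool_pos: [0.518, 0.0297, 0.0425]
orientation: [180.0, -0.0, -87.6]
force: [-0.4, 0.0, 0.1]
opening: 0.0678
gripper_force: 0.0
```

Emit:
apply_moves --targets '[{"travel": [0, 0, -4], "roll": 0, "jaw": 68}, {"travel": [0, 0, -8], "roll": 0, "jaw": 68}, {"travel": [0, 0, -15], "roll": 0, "jaw": 68}, {"travel": [0, 0, -25], "roll": 0, "jaw": 68}, {"travel": [0, 0, -30], "roll": 0, "jaw": 68}, {"travel": [0, 0, -30], "roll": 0, "jaw": 68}, {"travel": [0, 0, -20], "roll": 0, "jaw": 60}, {"travel": [0, 0, -10], "roll": 0, "jaw": 60}, {"travel": [0, 0, 0], "roll": 0, "jaw": 60}]'

```text
clock: 17.55
tool_pos: [0.5187, 0.03, 0.1862]
orientation: [-179.8, 0.1, -87.6]
force: [0.1, -0.2, 0.3]
opening: 0.0605
gripper_force: 0.0
```

Emit:
apply_moves --targets '[{"travel": [0, 0, 0], "roll": -8.2, "jaw": 60}, {"travel": [0, 0, 0], "roll": -8.2, "jaw": 60}, {"travel": [0, 0, 0], "roll": -8.2, "jaw": 60}, {"travel": [0, 0, 0], "roll": -8.2, "jaw": 60}, {"travel": [0, 0, 0], "roll": -8.2, "jaw": 60}, {"travel": [0, 0, 0], "roll": -8.2, "jaw": 60}, {"travel": [0, 0, 0], "roll": -8.2, "jaw": 60}, {"travel": [0, 0, 0], "roll": -8.2, "jaw": 60}, {"travel": [0, 0, 0], "roll": -8.2, "jaw": 60}, {"travel": [0, 0, 0], "roll": -8.2, "jaw": 60}]'

```text
clock: 18.55
tool_pos: [0.5172, 0.0295, 0.183]
orientation: [179.9, 0.1, -5.3]
force: [0.1, -0.7, 0.6]
opening: 0.0601
gripper_force: 0.0
```

Emit:
apply_moves --targets '[{"travel": [0, 0, 0], "roll": -8, "jaw": 60}, {"travel": [0, 10, 0], "roll": 0, "jaw": 60}, {"travel": [0, 20, 0], "roll": 0, "jaw": 60}, {"travel": [0, 30, 0], "roll": 0, "jaw": 60}, {"travel": [0, 30, 0], "roll": 0, "jaw": 60}, {"travel": [0, 30, 0], "roll": 0, "jaw": 60}, {"travel": [0, 30, 0], "roll": 0, "jaw": 60}, {"travel": [0, 15, 0], "roll": 0, "jaw": 60}, {"travel": [0, 5, 0], "roll": 0, "jaw": 60}, {"travel": [0, 0, 0], "roll": 0, "jaw": 60}]'

```text
clock: 19.55
tool_pos: [0.5246, -0.1407, 0.1839]
orientation: [-180.0, 0.1, 2.2]
force: [0.4, 0.2, -0.7]
opening: 0.0602
gripper_force: 0.0
```

Run:
```python
from h import *
s=ctrl.snapshot("scene");t=ctrl.snapshot("top")
i=np.hstack([s[170:360,260:480],t[100:290,280:500]])
cv2.imwrite("pics/s4.png",cv2.resize(i,None,fx=1.8,fy=1.8)[:,:,::-1])
o=ctrl.get_obs();print(o["tool_pos"],o["orientation"],o["clock"])
c=blob(t,(20,120,60),(36,255,255),(335,155,400,230));print(cv2.contourArea(c),onz("top",cen(c),.034))
```

```text
[ 0.52482843 -0.13970037  0.18427264] [-1.79992201e+02  2.55976724e-02  2.31827380e+00] 19.65
547.5 [0.51899927 0.02916314 0.034     ]
```

View pics/s4.png

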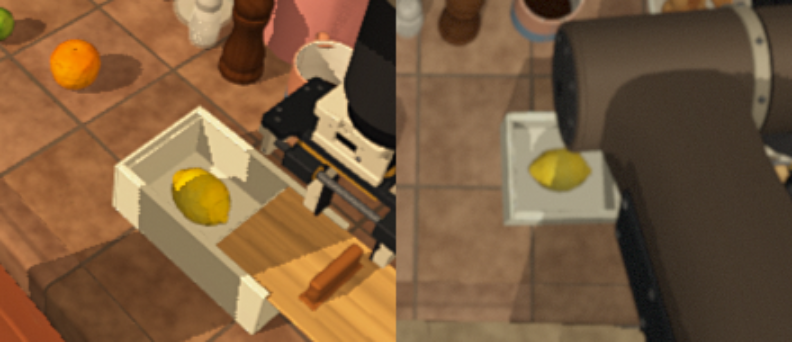

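The lemon lies in the middle of the large bay, at (202,195). Next is to regrip the bar.

Emit:
apply_moves --targets '[{"travel": [-1, 3, 8], "roll": 0, "jaw": 60}, {"travel": [0, 0, 16], "roll": 0, "jaw": 60}, {"travel": [0, 0, 20], "roll": 0, "jaw": 60}, {"travel": [0, 0, 18], "roll": 0, "jaw": 60}, {"travel": [0, 0, 12], "roll": 0, "jaw": 60}, {"travel": [0, 0, 6], "roll": 0, "jaw": 60}, {"travel": [0, 0, 2], "roll": 0, "jaw": 60}, {"travel": [0, 0, 0], "roll": 0, "jaw": 60}]'

```text
clock: 20.45
tool_pos: [0.5244, -0.1431, 0.1027]
orientation: [180.0, -0.0, 2.4]
force: [0.1, -0.1, 0.2]
opening: 0.06
gripper_force: 0.0
```

Emit:
apply_moves --targets '[{"travel": [0, 0, 0], "roll": 0, "jaw": 40}, {"travel": [0, 0, 0], "roll": 0, "jaw": 20}, {"travel": [0, 0, 0], "roll": 0, "jaw": 5}, {"travel": [0, 0, 0], "roll": 0, "jaw": 5}, {"travel": [0, 0, 0], "roll": 0, "jaw": 5}, {"travel": [0, 0, 0], "roll": 0, "jaw": 5}, {"travel": [0, 0, 0], "roll": 0, "jaw": 5}]'

```text
clock: 21.15
tool_pos: [0.524, -0.1428, 0.1026]
orientation: [-180.0, -0.0, 2.3]
force: [-1.6, 4.2, 1.1]
opening: 0.0139
gripper_force: 30.0
```

Now sliding the cover shut, 135 mm to the stop.

Emit:
apply_moves --targets '[{"travel": [0, -6, 0], "roll": 0, "jaw": 5}, {"travel": [0, -12, 0], "roll": 0, "jaw": 5}, {"travel": [0, -18, 0], "roll": 0, "jaw": 5}, {"travel": [0, -20, 0], "roll": 0, "jaw": 5}, {"travel": [0, -20, 0], "roll": 0, "jaw": 5}, {"travel": [0, -20, 0], "roll": 0, "jaw": 5}, {"travel": [0, -16, 0], "roll": 0, "jaw": 5}, {"travel": [0, -10, 0], "roll": 0, "jaw": 5}, {"travel": [0, -7, 0], "roll": 0, "jaw": 5}, {"travel": [0, -3, 0], "roll": 0, "jaw": 5}]'

```text
clock: 22.15
tool_pos: [0.5187, -0.0107, 0.1026]
orientation: [180.0, -0.0, 2.4]
force: [1.5, -2.2, -1.7]
opening: 0.0139
gripper_force: 30.0
```

Emit:
apply_moves --targets '[{"travel": [0, -1.5, 0], "roll": 0, "jaw": 5}, {"travel": [0, -1, 0], "roll": 0, "jaw": 5}, {"travel": [0, 0, 0], "roll": 0, "jaw": 5}, {"travel": [0, 0, 0], "roll": 0, "jaw": 5}]'

```text
clock: 22.55
tool_pos: [0.5187, -0.0089, 0.1026]
orientation: [-180.0, -0.0, 2.3]
force: [2.5, -0.1, -1.1]
opening: 0.0137
gripper_force: 30.0
```

Emit:
apply_moves --targets '[{"travel": [0, -1, 0], "roll": 0, "jaw": 5}, {"travel": [0, -1, 0], "roll": 0, "jaw": 5}, {"travel": [0, 0, 0], "roll": 0, "jaw": 5}]'

```text
clock: 22.85
tool_pos: [0.5186, -0.0077, 0.1026]
orientation: [179.9, 0.0, 2.4]
force: [3.0, -6.9, -1.8]
opening: 0.0138
gripper_force: 30.0
```

Emit:
apply_moves --targets '[{"travel": [0, -1, 0], "roll": 0, "jaw": 5}, {"travel": [0, -1, 0], "roll": 0, "jaw": 5}, {"travel": [0, 0, 0], "roll": 0, "jaw": 5}]'

```text
clock: 23.15
tool_pos: [0.5186, -0.0075, 0.1026]
orientation: [179.8, 0.0, 2.4]
force: [7.6, -19.2, -4.4]
opening: 0.0137
gripper_force: 30.0
```

At the stop (135 mm moved, 19 N). Releasing and retreating.

Emit:
apply_moves --targets '[{"travel": [0, 0, 0], "roll": 0, "jaw": 30}, {"travel": [0, 1, 0], "roll": 0, "jaw": 45}, {"travel": [0, 1, 0], "roll": 0, "jaw": 60}, {"travel": [0, 0, 0], "roll": 0, "jaw": 60}, {"travel": [0, 0, -8], "roll": 0, "jaw": 60}, {"travel": [0, 0, -20], "roll": 0, "jaw": 60}, {"travel": [0, 0, -30], "roll": 0, "jaw": 60}, {"travel": [0, 0, -30], "roll": 0, "jaw": 60}, {"travel": [0, 0, -25], "roll": 0, "jaw": 60}, {"travel": [0, 0, -5], "roll": 0, "jaw": 60}]'

```text
clock: 24.15
tool_pos: [0.52, -0.0064, 0.2245]
orientation: [-179.9, -0.3, 2.4]
force: [0.4, 0.3, 0.5]
opening: 0.0601
gripper_force: 0.0
```

Emit:
apply_moves --targets '[{"travel": [0, -15, 0], "roll": 0, "jaw": 60}, {"travel": [-5, -30, 0], "roll": 0, "jaw": 60}, {"travel": [-5, -35, 0], "roll": 0, "jaw": 60}, {"travel": [-5, -35, 0], "roll": 0, "jaw": 60}, {"travel": [-5, -35, 0], "roll": 0, "jaw": 60}, {"travel": [-5, -35, 0], "roll": 0, "jaw": 60}, {"travel": [-5, -35, 0], "roll": 0, "jaw": 60}, {"travel": [-5, -25, 0], "roll": 0, "jaw": 60}, {"travel": [0, -10, 0], "roll": 0, "jaw": 60}, {"travel": [0, 0, 0], "roll": 0, "jaw": 60}]'

```text
clock: 25.15
tool_pos: [0.4724, 0.2478, 0.2197]
orientation: [179.9, 0.1, 2.5]
force: [-0.4, 0.0, 0.3]
opening: 0.06
gripper_force: 0.0
```

Run:
```python
from h import *
s=ctrl.snapshot("scene");t=ctrl.snapshot("top")
i=np.hstack([s[120:360,230:480],t[90:330,260:510]])
cv2.imwrite("pics/s5.png",cv2.resize(i,None,fx=1.6,fy=1.6)[:,:,::-1])
o=ctrl.get_obs();print(o["tool_pos"],o["force"],o["clock"])
```

```text
[0.4726253 0.2462643 0.219969 ] [ 0.36252677  0.50923301 -0.17463342] 25.25
```

View pics/s5.png

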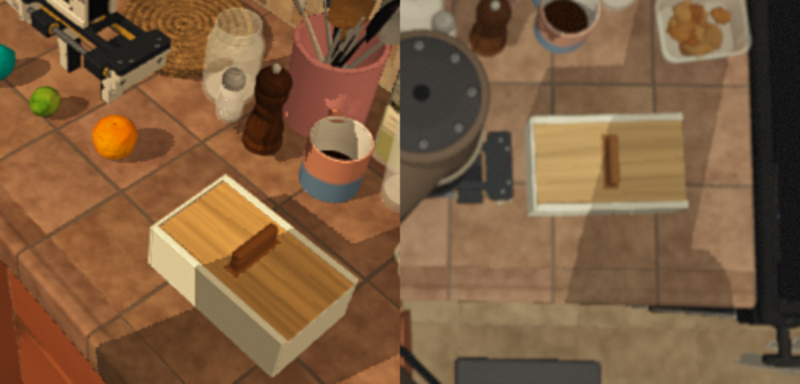

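The cover is shut flush with the far end wall, and the orange (115,137) and lime (45,100) have not moved. The gripper is clear of everything.

```bash
python3 -c "
from plant import ctrl
print(ctrl.close_job())"
```

```text
the job is handed in; nothing more can be done
None
```

The lemon is in the keeper's large left-hand compartment, set down gently and released; the cover is slid fully shut, the lime and orange were left alone, and the job was handed in at about 25 s.

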